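Find the tired hand-setting press and fold down its tag

TASK

One of the three hand-setting presses on the clockmaker's bench has a tired return spring. Going from the robot's left to its right, press each round pad well down with the fingertips to feel its spring and let it come up again, then push the service tag of the softest press down flat. Leave the other two tags standing, and do not lift or shift the presses or disturb the parts and tools around them.

Things in the scene. Friction and masses are not known exactly. Their poses are not given: they have to be found in the camera images.
- press_k: one of three identical-looking hand-setting presses, loose on rubber feet, 1.4 kg; who stands left, middle or right is drawn anew. Grey foot 125 x 64 mm, column at the back, arm (top 114 mm high, 30 mm wide) over an anvil. Origin: on the bench under the pad's axis; x points from the pad back to the column and tag, z up. Foot from x = -50 to 75 mm, arm back to 66 mm
- pad_k_top (a point): top centre of this press's round black palm pad, 32 mm across, 147 mm above the bench when up; it goes straight down 14 mm and springs back. All three springs start at about 1 N; pressed in 10 mm they push back with about 3, 6.5 and 10 N; nothing shows which is which
- pad_k (a joint): how far this pad is pressed: 0 up, 0.014 m at the bottom; well down is 0.004 or more
- tag_k_edge (a point): middle of the free edge of this press's service tag, an aluminium label plate 34 mm wide, 45 mm long, 3 mm thick. Its hinge runs across the press, 52 mm behind the pad's axis and 117 mm above the bench. It leans back, away from the pad, and is pushed down backwards till it lies level on a stop, its edge then 97 mm behind the pad's axis
- tag_k (a joint): angle of this tag: 0 leaning 40 degrees back from upright (starts between 0 and 0.25), 0.873 rad lying flat; a stiff hinge (1 to 2 N at the tag's outer half) that stays where it is left
- press_m: one of three identical-looking hand-setting presses, loose on rubber feet, 1.4 kg; who stands left, middle or right is drawn anew. Grey foot 125 x 64 mm, column at the back, arm (top 114 mm high, 30 mm wide) over an anvil. Origin: on the bench under the pad's axis; x points from the pad back to the column and tag, z up. Foot from x = -50 to 75 mm, arm back to 66 mm
- pad_m_top (a point): top centre of this press's round black palm pad, 32 mm across, 147 mm above the bench when up; it goes straight down 14 mm and springs back. All three springs start at about 1 N; pressed in 10 mm they push back with about 3, 6.5 and 10 N; nothing shows which is which
- pad_m (a joint): how far this pad is pressed: 0 up, 0.014 m at the bottom; well down is 0.004 or more
- tag_m_edge (a point): middle of the free edge of this press's service tag, an aluminium label plate 34 mm wide, 45 mm long, 3 mm thick. Its hinge runs across the press, 52 mm behind the pad's axis and 117 mm above the bench. It leans back, away from the pad, and is pushed down backwards till it lies level on a stop, its edge then 97 mm behind the pad's axis
- tag_m (a joint): angle of this tag: 0 leaning 40 degrees back from upright (starts between 0 and 0.25), 0.873 rad lying flat; a stiff hinge (1 to 2 N at the tag's outer half) that stays where it is left
- press_t: one of three identical-looking hand-setting presses, loose on rubber feet, 1.4 kg; who stands left, middle or right is drawn anew. Grey foot 125 x 64 mm, column at the back, arm (top 114 mm high, 30 mm wide) over an anvil. Origin: on the bench under the pad's axis; x points from the pad back to the column and tag, z up. Foot from x = -50 to 75 mm, arm back to 66 mm
- pad_t_top (a point): top centre of this press's round black palm pad, 32 mm across, 147 mm above the bench when up; it goes straight down 14 mm and springs back. All three springs start at about 1 N; pressed in 10 mm they push back with about 3, 6.5 and 10 N; nothing shows which is which
- pad_t (a joint): how far this pad is pressed: 0 up, 0.014 m at the bottom; well down is 0.004 or more
- tag_t_edge (a point): middle of the free edge of this press's service tag, an aluminium label plate 34 mm wide, 45 mm long, 3 mm thick. Its hinge runs across the press, 52 mm behind the pad's axis and 117 mm above the bench. It leans back, away from the pad, and is pushed down backwards till it lies level on a stop, its edge then 97 mm behind the pad's axis
- tag_t (a joint): angle of this tag: 0 leaning 40 degrees back from upright (starts between 0 and 0.25), 0.873 rad lying flat; a stiff hinge (1 to 2 N at the tag's outer half) that stays where it is left
- great_wheel: brass clock wheel, 51 mm across, 24 mm high with its arbor, lying in front of a press; a bystander, not to be disturbed; origin at the centre of its underside
- movement_ring: grey plastic movement ring, 48 mm across, 10 mm high, lying in front of a press; a bystander, not to be disturbed; origin at the centre of its underside
- hands_tin: round aluminium tin, 44 mm across, 18 mm high, standing in front of a press; a bystander, not to be disturbed; origin at the centre of its underside
- barrel: brass mainspring barrel, 48 mm across, 30 mm high, standing beyond the presses; a bystander, not to be disturbed; origin at the centre of its underside
- movement: brass clock movement of two plates 55 x 70 mm, 47 mm high, standing beyond the presses; a bystander, not to be disturbed; origin at the centre of its underside
- loupe: black eye loupe, 38 mm across, 32 mm high, standing beyond the presses; a bystander, not to be disturbed; origin at the centre of its underside
- screwdriver: screwdriver, 130 mm long, lying beyond the presses; a bystander, not to be disturbed; origin at the centre of its underside (screwdriver: near its middle)
Things that resemble listed ones, but are neither listed nor needed, are in the scene too. What is shaped like the press_m but orange or yellow is not meant.

How it is judged:
By the outcome, as a careful person would: the job done as asked, in the order asked, and still so for the second after the job is handed in, with the robot touching nothing.
It also fails if it takes over 58 s, if anything falls off the work surface, if the arm or the gripper's body presses on something with over 40 N, if the wrist force passes 120 N, or if a joint passes its speed limit or range.

ROBOT

A 6-joint arm with a two-finger parallel gripper is mounted at the origin on the work surface. World frame = base frame: x ahead of the robot, y to its left, z up, the work surface at z = 0. Lengths are in m, angles in degrees, forces in N, time in s.
With the tool pointing down it reaches from about 0.325 to 0.775 m from the base axis. Payload 5.5 kg.
Tool frame: the origin (TCP) lies between the finger pads; the fingertips stand 14 mm ahead of it and the grasp point (between the pads) lies 5 mm behind it (tcp_to_tips is the distance from the TCP to the fingertips, in m); y points along the fingers, x is the direction in which the jaws open and shut, and the axes are right-handed (so a half turn about y gives the same grasp; the last joint's range is limited). The gripper opens to 88 mm and grips with 3 to 60 N. Pads are 20 mm wide; open, the fingers measure 115 mm over their backs; the gripper's body (75 mm by 178 mm) begins 61 mm behind the grasp point.
Start: joints at [60.063, 5.22, 70.514, -0, 104.267, -3.249], TCP at [0.269, 0.536, 0.237] pointing down, gripper open.
Joint ranges: [-164.24, 164.24], [-49.07, 125.15], [9.68, 141.18], [-86.29, 266.29], [3.28, 154.24], [-151.56, 151.56]. Speed limits (degrees/s): [147.25, 147.25, 172.46, 180, 180, 180].

INTERFACE

Orientations are given as a 3x3 rotation matrix whose columns are the frame's x, y, z axes.
In Python, from workcell import get_obs, get_image, get_calibration, finish_job, outline_of, landmark_of, tcp_to_tips gives the robot as it stands.
- The arm moves only by the tool drive_tool, never from a script. Its argument "increments" is a list of rows, each a list of 5 numbers: the opening in per cent of the stroke, from 0 (shut) to 100 (fully open), then the shift along the tool's x, y, z in mm, then the turn about the tool's y in degrees. In form: [[fingers, tx, ty, tz, yaw], ...]. A call has 1 to 20 rows; each row is the pose to reach, as a shift and turn from the pose measured when the call began, along the tool's axes at that moment; what a row does not reach only later rows make up. A row lasts 1/10 s, in which the tool goes at most 50 mm and 8.59 degrees, less where a joint would pass 70% of its speed; a pose out of reach is approached as far as the arm can. A call with a gripper value outside its range is refused whole. The fingers move at their own pace and stop on an object; "newtons" is the grip in N (left out, the last holds). Time passes only in rows, so rows that repeat a pose let the fingers close. It gives the time, the measured TCP pose, the force and the opening at its end, in the units of the state.
- get_obs(): the state, without advancing time (a new reading comes with each control period).
- get_image(name): name is "scene" or "top" or "wrist"; returns (picture, depth): 480x640x3 uint8, red, green, blue; 480x640 float32, m along the optical axis (not along the pixel's ray), 0 where there is no reading.
- get_calibration(name): a dict with "fx", "fy", "cx", "cy" (pixels), "pose" (4x4, takes a point from camera to world coordinates). Camera axes: x right, y up, looking along -z (the intrinsics and any distortion apply to the point x, -y, -z); pixel columns grow to the right and rows downward; lengths in m; the calibration is good to about 2 mm. A picture is of the moment at which its call begins: read the wrist's pose just before it. get_calibration takes no time and is no camera call; for the wrist camera it gives the pose at the moment of the call.
- finish_job(): hands the job in, once; it reports no verdict.
Trained networks look in the newest picture that a camera, given by its name, has taken for a name from the list of things; names that differ only in an ending like _2 or _b are one class to them, and where a whole thing is asked for, a point or a joint stands for the part that bears it (a point fixed in the world has none). Each returns a list of dicts, best first, with "score" (0 to 1); they miss things now and then, are a little off and sometimes report something else, mostly with a low value. They report only what shows in the picture. A call takes as long as a camera call. They do not tell look-alikes from the thing itself.
- outline_of(name, camera): "pixels" (480x640 bool, what is visible of it) and "rect" ([left, top, right, bottom] in pixels, round what is visible of it).
- landmark_of(name, camera): "at" ([column, row] in pixels: a listed point, or the origin of a listed thing).
The state is a dict: "t": time; "joint_positions": joint angles; "joint_velocities": joint speeds; "joint_torque": joint torques, N m; "position": TCP position; "ee_rot": TCP orientation; "force": force on the tool from outside, world axes, zero at the start; "ft_torque": the same for the moment, N m; "grip_width": opening from 0.0 (shut) to 1.0 (fully open).
Only numpy, scipy, OpenCV 4.12 (cv2) and the standard library are available. Lean on these libraries where they do the work, as an engineer would, in place of code of your own. Each camera call takes 0.05 s, during which the arm holds its last target. There are 200 camera calls.

## Working session

There is one attempt and no reset: what is moved stays moved. The work goes in short steps, Python scripts to look and compute and a tool call to move; the robot and the scene stay as the last step left them, time stands still between calls to the robot, and variables do not carry over. Pictures are saved under pics/ and viewed, about 8 in all and at most 12, crops included, and the job is handed in when it is done.

Besides the shell and the picture viewer there is one more tool, called after "Call:" as name([rows], argument=value, ...), one row to a line, values as JSON. drive_tool: Moves the arm, as the interface text tells. Its arguments: {"type":"object","properties":{"increments":{"type":"array","items":{"type":"array","items":{"type":"number"}}},"newtons":{"type":"number"}},"required":["increments"]}

```bash
mkdir -p pics; cat > h.py <<'E'
import numpy as np, cv2
from workcell import *
def world(cam,u,v,d,c=None):
    c=c or get_calibration(cam)
    p=np.array([(u-c["cx"])/c["fx"]*d,-(v-c["cy"])/c["fy"]*d,-d,1]); return (np.array(c["pose"])@p)[:3]
def proj(cam,P):
    c=get_calibration(cam); q=np.linalg.inv(c["pose"])@np.append(P,1); d=-q[2]
    return c["cx"]+c["fx"]*q[0]/d, c["cy"]-c["fy"]*q[1]/d
def cloud(cam,dep):
    c=get_calibration(cam); v,u=np.mgrid[:480,:640]
    p=np.stack([(u-c["cx"])/c["fx"]*dep,-(v-c["cy"])/c["fy"]*dep,-dep,np.ones_like(dep)],-1)
    w=(p@np.array(c["pose"]).T)[...,:3]; w[dep<=0]=np.nan; return w
def save(n,im): cv2.imwrite("pics/"+n,cv2.cvtColor(im,cv2.COLOR_RGB2BGR))
E
python3 - <<'E'
from h import *
np.set_printoptions(precision=4,suppress=True)
o=get_obs(); print(o["t"],o["position"],o["ee_rot"],o["force"],tcp_to_tips)
for cam in("scene","top"):
    im,d=get_image(cam); save(cam+"1.png",im); w=cloud(cam,d); np.save(cam+".npy",w)
    c=get_calibration(cam); print(cam,c)
    for n in("pad_k_top","tag_k_edge","press_k"):
        for r in landmark_of(n,cam):
            u,v=np.round(r["at"]).astype(int); print(n,r["score"],u,v,w[min(v,479),min(u,639)])
E
```

```text
0.0 [0.2694 0.5358 0.2355] [[ 0.4491 -0.0009 -0.8935]
 [ 0.8935 -0.0017  0.4491]
 [-0.0019 -1.      0.0001]] [-0.1873 -0.329   0.2645] 0.014
scene {'fx': 435.8339268406869, 'fy': 435.8339268406869, 'cx': 324.2752358514707, 'cy': 238.18423139653348, 'pose': array([[-0.4261, -0.6894,  0.5858,  0.9966],
       [ 0.9047, -0.3289,  0.271 ,  0.1373],
       [ 0.0059,  0.6454,  0.7638,  0.7659],
       [ 0.    ,  0.    ,  0.    ,  1.    ]])}
pad_k_top 0.73 473 312 [0.5592 0.2038 0.1459]
tag_k_edge 0.69 267 231 [ 0.5507 -0.1884  0.1447]
tag_k_edge 0.55 480 360 [0.6403 0.2315 0.1505]
press_k 0.94 454 358 [0.5821 0.2076 0.0215]
press_k 0.9 272 279 [ 0.576  -0.1747  0.0279]
press_k 0.9 351 296 [ 0.5464 -0.0114  0.0316]
press_k 0.58 290 161 [ 0.22   -0.3237  0.0175]
press_k 0.57 232 184 [ 0.3585 -0.4152  0.0143]
top {'fx': 538.134307736328, 'fy': 538.134307736328, 'cx': 324.3182969819673, 'cy': 238.33396649339133, 'pose': array([[ 0.016 ,  0.995 , -0.0983,  0.3373],
       [-0.9999,  0.0156, -0.0051, -0.0997],
       [-0.0035,  0.0984,  0.9951,  1.4145],
       [ 0.    ,  0.    ,  0.    ,  1.    ]])}
pad_k_top 0.62 366 200 [ 0.5556 -0.191   0.1487]
pad_k_top 0.47 198 196 [0.5587 0.209  0.1508]
tag_k_edge 0.61 190 163 [0.638  0.2308 0.1527]
press_k 0.94 294 212 [ 0.5246 -0.02    0.1452]
press_k 0.93 418 349 [ 0.2048 -0.3201  0.1142]
press_k 0.83 358 209 [ 0.5516 -0.1788  0.0332]
press_k 0.81 213 205 [0.5564 0.198  0.0325]
press_k 0.81 454 291 [ 0.3439 -0.425   0.0368]
```

View images.

View pics/scene1.png

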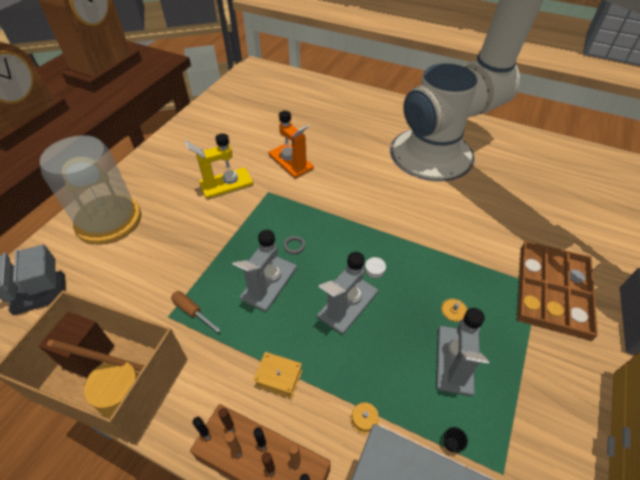

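View pics/top1.png

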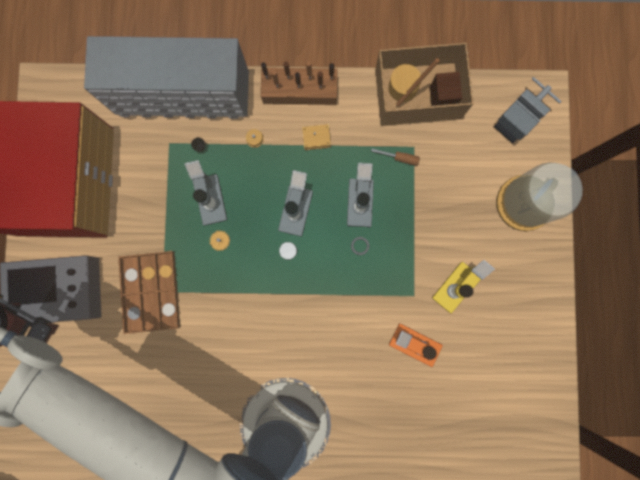

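The scene picture shows three grey presses on the green mat. Their pads are at scene (473,317), (355,261) and (266,238), and at top (200,197), (292,208) and (363,199). The orange press at scene (290,145) and the yellow one at (225,165) are look-alikes off the mat, so I leave them out. Next I measure pads and tags.

```bash
python3 - <<'E'
from h import *
np.set_printoptions(precision=4,suppress=True)
g=[(0.555,0.205),(0.535,-0.02),(0.553,-0.187)]
for cam in("scene","top"):
    im=cv2.cvtColor(cv2.imread(f"pics/{cam}1.png"),cv2.COLOR_BGR2RGB); w=np.load(cam+".npy"); s=im.max(-1).astype(int)
    for i,c in enumerate(g):
        r=np.hypot(w[...,0]-c[0],w[...,1]-c[1])
        m=(r<0.03)&(s<75)&(w[...,2]>0.140)&(w[...,2]<0.16)
        P=w[m]; mid=(P[:,:2].min(0)+P[:,:2].max(0))/2; (cx,cy),rad=cv2.minEnclosingCircle(P[:,:2].astype(np.float32))
        t=(r<0.14)&(s>105)&(w[...,2]>0.117)&(w[...,2]<0.18)&(w[...,0]>c[0]+0.03)
        T=w[t]
        ctr=np.array([cx,cy]); 
        hi=T[T[:,2]>T[:,2].max()-0.006] if len(T) else T
        e=T.mean(0)[:2]-ctr; print(cam,i,len(P),"pad",P.mean(0),mid,(cx,cy),rad,"z",np.percentile(P[:,2],90),"tag",len(T),T.mean(0),T[:,:2].max(0),T[:,2].min(),T[:,2].max(),"hdg",np.degrees(np.arctan2(e[1],e[0])), "edge",hi.mean(0))
        f=(r<0.1)&(w[...,2]>0.006)&(w[...,2]<0.035)&(abs(im[...,0].astype(int)-im[...,1])<20)
        F=w[f]; 
        rc=cv2.minAreaRect(F[:,:2].astype(np.float32)); print("   foot",rc)
E
```

```text
scene 0 278 pad [0.5661 0.2081 0.1454] [0.5643 0.2083] (0.5642809271812439, 0.20797502994537354) 0.0162311103194952 z 0.14719292578952237 tag 214 [0.6301 0.2238 0.1374] [0.6471 0.2436] 0.11721446889417275 0.15209980925376942 hdg 13.548616237123722 edge [0.6412 0.2273 0.1496]
   foot ((0.5525736808776855, 0.20449504256248474), (0.175528883934021, 0.0630035400390625), 14.260200500488281)
scene 1 211 pad [ 0.5403 -0.0114  0.1454] [ 0.5388 -0.0122] (0.5388966202735901, -0.011440194211900234) 0.01639813743531704 z 0.1474535779272237 tag 250 [ 0.6073 -0.0263  0.1323] [ 0.627  -0.0072] 0.11722018063612216 0.14566634956760383 hdg -12.225446560199078 edge [ 0.6214 -0.0301  0.1424]
   foot ((0.5265806913375854, -0.00825706496834755), (0.0639699399471283, 0.17727357149124146), 76.78472900390625)
scene 2 194 pad [ 0.5639 -0.1828  0.1455] [ 0.5623 -0.1841] (0.5624340772628784, -0.18368999660015106) 0.016101771965622902 z 0.147313359237164 tag 169 [ 0.6307 -0.1854  0.1351] [ 0.6474 -0.1697] 0.11748393032464655 0.1501197168163525 hdg -1.472541367781723 edge [ 0.6438 -0.1868  0.1468]
   foot ((0.546
[... 596 characters left out ...]
07770028710365 z 0.1505590028891787 tag 259 [ 0.6026 -0.0272  0.1322] [ 0.6245 -0.0075] 0.11727054133578507 0.15160381716965587 hdg -12.050631913161082 edge [ 0.619  -0.0307  0.1475]
   foot ((0.5312899947166443, -0.01061755046248436), (0.0652170330286026, 0.18860581517219543), 77.43718719482422)
top 2 122 pad [ 0.5584 -0.1834  0.1473] [ 0.5586 -0.1827] (0.5589575171470642, -0.18429288268089294) 0.015115114860236645 z 0.1506174803139297 tag 252 [ 0.6261 -0.1864  0.1344] [ 0.6452 -0.17  ] 0.1170461421446658 0.15438895165187527 hdg -1.8283278767218551 edge [ 0.6419 -0.1858  0.1505]
   foot ((0.5482239723205566, -0.1841769963502884), (0.06427497416734695, 0.1844213306903839), 87.85393524169922)
```

Both cameras agree to about 4 mm. The pads are at L (0.5625, 0.2075), M (0.537, -0.012) and R (0.5605, -0.184), with headings of about 14, -13 and -2.5 degrees. I'll shut the fingers, align the tool with the world axes and hover over the left pad.

Call:
drive_tool([
  [0,-197,0,-245,63.3],
  [0,-197,0,-245,63.3],
  [0,-197,0,-245,63.3],
  [0,-197,0,-245,63.3],
  [0,-197,0,-245,63.3],
  [0,-197,0,-245,63.3],
  [0,-162,0,-409,63.3],
  [0,-162,0,-409,63.3],
  [0,-162,0,-409,63.3],
  [0,-162,0,-409,63.3],
  [0,-162,0,-409,63.3],
  [0,-162,30,-409,63.3],
  [0,-162,50,-409,63.3],
  [0,-162,50,-409,63.3],
  [0,-162,50,-409,63.3],
], newtons=20)

```text
t: 1.9
position: [0.5614, 0.208, 0.1871]
ee_rot: [[1.0, -0.0, -0.001], [0.001, -0.0, 1.0], [-0.0, -1.0, -0.0]]
force: [-0.1, -0.3, -0.1]
grip_width: 0.006
```

```bash
python3 - <<'E'
from h import *
im,d=get_image("scene"); a=im[220:400,400:560]
im2,_=get_image("wrist"); save("a.png",np.hstack([cv2.resize(a,(427,480)),im2[:, 130:500]]))
print(get_obs()["position"],get_obs()["force"])
E
```

```text
[0.5622764  0.20811773 0.18863345] [0.16297574 0.73956837 0.06477201]
```

View pics/a.png

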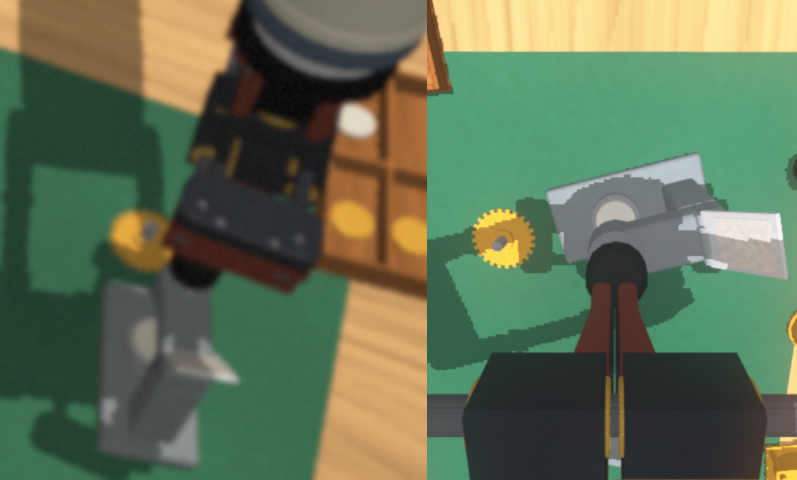

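The wrist view shows the closed tips over the pad, both at about column 616. Pressing about 9 mm.

Call:
drive_tool([
  [0,0,20,0,0],
  [0,0,26,0,0],
  [0,0,29,0,0],
  [0,0,32,0,0],
  [0,0,32,0,0],
  [0,0,32,0,0],
  [0,0,32,0,0],
])

```text
t: 2.7
position: [0.5624, 0.2083, 0.1576]
ee_rot: [[1.0, 0.003, -0.001], [0.001, 0.001, 1.0], [0.003, -1.0, 0.001]]
force: [-4.1, -0.2, 4.2]
grip_width: 0.007
```

Call:
drive_tool([
  [0,0,2,0,0],
  [0,0,4,0,0],
  [0,0,4,0,0],
  [0,0,4,0,0],
  [0,0,4,0,0],
])

```text
t: 3.2
position: [0.5625, 0.2083, 0.1544]
ee_rot: [[1.0, 0.004, -0.001], [0.001, 0.001, 1.0], [0.004, -1.0, 0.001]]
force: [-4.2, -1.1, 5.9]
grip_width: 0.006
```

Call:
drive_tool([
  [0,-0.5,2,0,0],
  [0,-1,3,0,0],
  [0,-1,3,0,0],
  [0,-1,3,0,0],
])

```text
t: 3.6
position: [0.5623, 0.2083, 0.153]
ee_rot: [[1.0, 0.007, -0.001], [0.001, 0.002, 1.0], [0.007, -1.0, 0.002]]
force: [-1.5, -0.7, 8.6]
grip_width: 0.004
```

```bash
python3 - <<'E'
from h import *
np.set_printoptions(precision=4,suppress=True)
o=get_obs(); print(o["position"],o["force"],o["ft_torque"],o["joint_torque"])
im,d=get_image("scene"); o=get_obs(); print(o["position"],o["force"])
E
```

```text
[0.5623 0.2083 0.153 ] [-1.4519 -0.7242  8.6245] [-0.204   0.4017 -0.0138] [ -0.046  -39.5074 -36.8978   0.089   -0.7522   0.0017]
[0.5624 0.2083 0.153 ] [-1.0326 -0.6671  8.4406]
```

Call:
drive_tool([
  [0,-1,-10,0,0],
  [0,-1,-30,0,0],
  [0,-1,-50,0,0],
  [0,-1,-50,0,0],
  [0,-1,-50,0,0],
])

```text
t: 4.15
position: [0.5613, 0.2082, 0.2025]
ee_rot: [[1.0, 0.008, -0.001], [0.0, 0.002, 1.0], [0.008, -1.0, 0.002]]
force: [-0.3, 0.2, -0.6]
grip_width: 0.006
```

```bash
python3 - <<'E'
from h import *
np.set_printoptions(precision=4,suppress=True)
for i in range(2):
    im,d=get_image("wrist"); o=get_obs(); print(o["position"],o["force"])
print(o["ee_rot"]); save("b.png",im[:,130:500])
E
```

```text
[0.5609 0.2081 0.2016] [-0.3135 -0.808   0.0507]
[0.5607 0.2081 0.2012] [-0.2565 -0.0046 -0.4713]
[[ 1.      0.0051 -0.0006]
 [ 0.0006  0.0012  1.    ]
 [ 0.0051 -1.      0.0012]]
```

View pics/b.png

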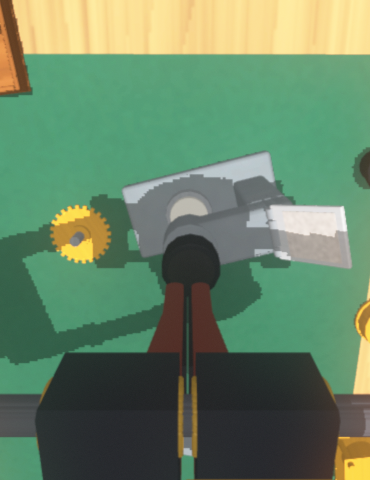

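The wrist view shows the left press unmoved and its pad up again, at (190,262) in this crop. On to the middle pad.

Call:
drive_tool([
  [0,-24,0,-220,0],
  [0,-24,0,-220,0],
  [0,-24,0,-220,0],
  [0,-24,0,-220,0],
  [0,-24,0,-220,0],
  [0,-24,0,-220,0],
  [0,-24,14,-220,0],
  [0,-24,14,-220,0],
  [0,-24,14,-220,0],
  [0,-24,14,-220,0],
])

```text
t: 5.25
position: [0.5369, -0.0108, 0.1865]
ee_rot: [[1.0, 0.005, -0.002], [0.002, 0.001, 1.0], [0.005, -1.0, 0.001]]
force: [-0.7, -0.9, -1.1]
grip_width: 0.007
```

```bash
python3 - <<'E'
from h import *
np.set_printoptions(precision=4,suppress=True)
for i in range(2):
    im,d=get_image("wrist"); o=get_obs(); print(o["position"],o["force"])
save("c.png",im[:,130:500])
E
```

```text
[ 0.537  -0.011   0.1869] [1.0312 0.0765 0.3081]
[ 0.537  -0.0112  0.187 ] [-0.8094 -0.282   0.2955]
```

View pics/c.png

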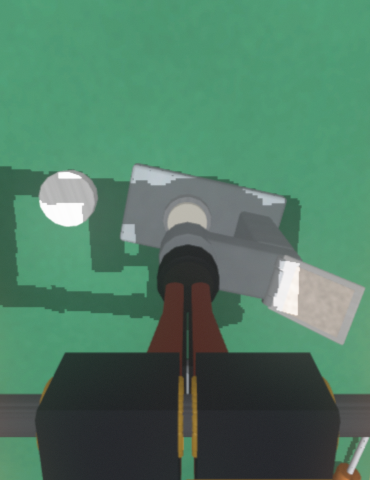

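The tips are centred over the middle pad (188,275). Pressing in the same way.

Call:
drive_tool([
  [0,0,20,0,0],
  [0,0,25,0,0],
  [0,0,28,0,0],
  [0,0,30,0,0],
  [0,0,32,0,0],
  [0,0,33,0,0],
  [0,0,33,0,0],
  [0,0,33,0,0],
  [0,0,33,0,0],
])

```text
t: 6.25
position: [0.5373, -0.011, 0.1545]
ee_rot: [[1.0, 0.006, -0.002], [0.002, 0.001, 1.0], [0.006, -1.0, 0.001]]
force: [-2.6, 1.6, 5.6]
grip_width: 0.01
```

Call:
drive_tool([
  [0,0,1,0,0],
  [0,0,2,0,0],
  [0,0,2,0,0],
  [0,0,2,0,0],
  [0,0,2,0,0],
  [0,0,2,0,0],
])

```text
t: 6.85
position: [0.5373, -0.011, 0.1526]
ee_rot: [[1.0, 0.006, -0.002], [0.002, 0.001, 1.0], [0.006, -1.0, 0.001]]
force: [-3.1, 1.5, 5.1]
grip_width: 0.008
```

```bash
python3 - <<'E'
from h import *
np.set_printoptions(precision=4,suppress=True)
for i in range(2):
    im,d=get_image("scene"); o=get_obs(); print(o["position"],o["force"])
E
```

```text
[ 0.5373 -0.011   0.1526] [-3.7739  1.4437  4.9329]
[ 0.5373 -0.011   0.1526] [-2.8942  2.6338  4.8295]
```

The middle pad gives about 5 N at 8.4 mm, which fits the 6.5 N spring. Releasing it and going to the right pad.

Call:
drive_tool([
  [0,0,-10,0,0],
  [0,0,-30,0,0],
  [0,0,-50,0,0],
  [0,0,-50,0,0],
  [0,23,-50,-173,0],
  [0,23,-50,-173,0],
  [0,23,-50,-173,0],
  [0,23,-50,-173,0],
  [0,23,-50,-173,0],
  [0,23,-35,-173,0],
  [0,23,-35,-173,0],
  [0,23,-35,-173,0],
])

```text
t: 8.15
position: [0.5601, -0.1825, 0.1862]
ee_rot: [[1.0, 0.004, -0.004], [0.004, 0.002, 1.0], [0.004, -1.0, 0.002]]
force: [-0.2, 0.3, -0.2]
grip_width: 0.005
```

```bash
python3 - <<'E'
from h import *
np.set_printoptions(precision=4,suppress=True)
for i in range(2):
    im,d=get_image("wrist"); o=get_obs(); print(o["position"],o["force"])
save("d.png",im[:,130:500])
E
```

```text
[ 0.5603 -0.1827  0.1871] [-0.4561 -0.9081  0.1788]
[ 0.5605 -0.1829  0.1877] [ 0.5049  0.7964 -0.3099]
```

View pics/d.png

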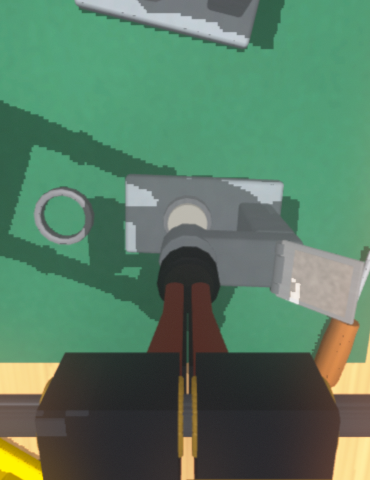

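The tips are centred over the right pad (188,275). Pressing.

Call:
drive_tool([
  [0,0,20,0,0],
  [0,0,25,0,0],
  [0,0,28,0,0],
  [0,0,30,0,0],
  [0,0,32,0,0],
  [0,0,34,0,0],
  [0,0,35,0,0],
  [0,0,35,0,0],
  [0,0,35,0,0],
  [0,0,35,0,0],
])

```text
t: 9.25
position: [0.561, -0.1828, 0.153]
ee_rot: [[1.0, 0.007, -0.004], [0.004, 0.001, 1.0], [0.007, -1.0, 0.001]]
force: [1.2, 2.1, 1.9]
grip_width: 0.006
```

```bash
python3 - <<'E'
from h import *
np.set_printoptions(precision=4,suppress=True)
for i in range(2):
    im,d=get_image("scene"); o=get_obs(); print(o["position"],o["force"])
E
```

```text
[ 0.561  -0.1828  0.1529] [1.2368 2.2332 2.5473]
[ 0.561  -0.1828  0.1529] [0.9602 1.7713 2.5648]
```

Forces at about 8 mm were L 8.5 N, M 5 N and R 2.5 N, so the right press is the softest. Releasing it and placing the tips above its tag edge.

Call:
drive_tool([
  [0,0,-10,0,0],
  [0,0,-30,0,0],
  [0,0,-50,0,0],
  [0,0,-50,0,0],
  [0,40,-50,-2,0],
  [0,77,-50,-4,0],
  [0,77,-50,-4,0],
  [0,77,-25,-4,0],
  [0,77,-18,-4,0],
  [0,77,-18,-4,0],
  [0,77,-18,-4,0],
])

```text
t: 10.45
position: [0.6374, -0.1866, 0.1721]
ee_rot: [[1.0, 0.007, -0.003], [0.003, 0.001, 1.0], [0.007, -1.0, 0.001]]
force: [-0.9, 0.7, 0.4]
grip_width: 0.006
```

```bash
python3 - <<'E'
from h import *
np.set_printoptions(precision=4,suppress=True)
im2,d=get_image("wrist"); im,d=get_image("scene"); o=get_obs(); print(o["position"],o["force"])
save("e.png",np.hstack([cv2.resize(im[170:350,190:350],(427,480)),im2[:,130:500]]))
E
```

```text
[ 0.6379 -0.1868  0.1731] [-0.3614 -0.1721 -0.1043]
```

View pics/e.png

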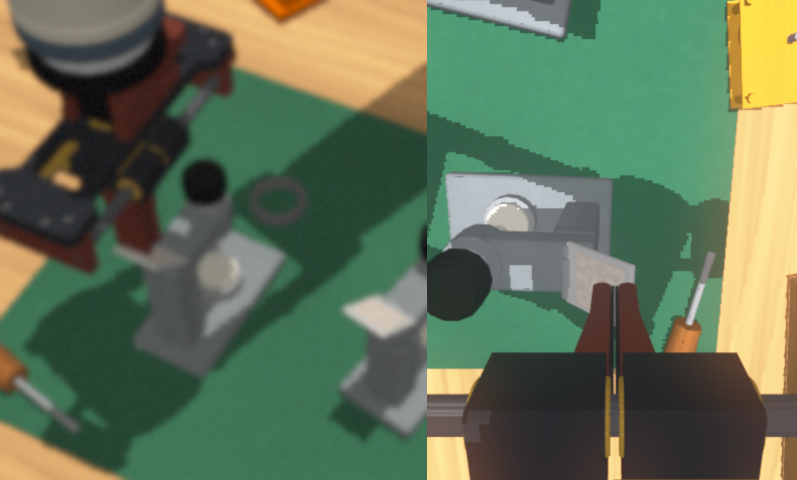

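The tips sit over the tag's outer half, at about (615,285) on the wrist side, and nothing is touched. Pressing it down along an arc.

Call:
drive_tool([
  [0,0,8,0,0],
  [0,1,12,0,0],
  [0,3,16,0,0],
  [0,5,20,0,0],
  [0,7,24,0,0],
  [0,9,28,0,0],
  [0,10,32,0,0],
  [0,11,35,0,0],
  [0,12,38,0,0],
  [0,12,38,0,0],
  [0,12,38,0,0],
])

```text
t: 11.65
position: [0.6503, -0.1866, 0.1351]
ee_rot: [[1.0, 0.009, -0.004], [0.004, 0.001, 1.0], [0.009, -1.0, 0.001]]
force: [0.1, -0.2, -0.5]
grip_width: 0.007
```

Call:
drive_tool([
  [0,0,1,0,0],
  [0,0,2,0,0],
  [0,0,3,0,0],
  [0,0,3,0,0],
  [0,0,3,0,0],
])

```text
t: 12.15
position: [0.6505, -0.1867, 0.1332]
ee_rot: [[1.0, 0.01, -0.004], [0.004, 0.0, 1.0], [0.01, -1.0, 0.0]]
force: [-1.3, 0.9, 5.7]
grip_width: 0.003
```

Call:
drive_tool([
  [0,0,1,0,0],
  [0,0,2.5,0,0],
  [0,0,2.5,0,0],
  [0,0,2.5,0,0],
])

```text
t: 12.55
position: [0.6506, -0.1867, 0.133]
ee_rot: [[1.0, 0.012, -0.004], [0.004, -0.0, 1.0], [0.012, -1.0, -0.0]]
force: [-3.9, 1.4, 9.2]
grip_width: 0.006
```

The force rises with no further travel, so the tag is hard on its stop. Lifting off and backing away to look.

Call:
drive_tool([
  [0,0,-10,0,0],
  [0,0,-40,0,0],
  [0,0,-80,0,0],
  [0,0,-110,0,0],
  [0,-60,-110,-60,0],
  [0,-110,-110,-100,0],
  [0,-160,-110,-130,0],
  [0,-190,-110,-150,0],
  [0,-190,-110,-150,0],
  [0,-190,-110,-150,0],
])

```text
t: 13.55
position: [0.4562, -0.3403, 0.2413]
ee_rot: [[1.0, 0.011, 0.002], [-0.002, -0.002, 1.0], [0.011, -1.0, -0.002]]
force: [0.7, 0.2, -0.1]
grip_width: 0.006
```

```bash
python3 - <<'E'
from h import *
np.set_printoptions(precision=4,suppress=True)
print(get_obs()["position"],get_obs()["force"])
g=[(0.5625,0.2075),(0.537,-0.012),(0.5605,-0.184)]
for cam in("scene","top"):
    im,d=get_image(cam); w=cloud(cam,d); s=im.max(-1).astype(int); w0=np.load(cam+".npy")
    for i,c in enumerate(g):
        r=np.hypot(w[...,0]-c[0],w[...,1]-c[1])
        P=w[(r<0.03)&(s<75)&(w[...,2]>0.135)&(w[...,2]<0.16)]
        T=w[(r<0.14)&(s>105)&(w[...,2]>0.112)&(w[...,2]<0.18)&(w[...,0]>c[0]+0.055)]
        print(cam,i,"pad",P.mean(0),"tag z pct",np.percentile(T[:,2],[5,50,95]),"xmax",T[:,0].max()) if len(P) and len(T) else print(cam,i,len(P),len(T))
    if cam=="scene": a=im[190:420,150:520]; save("f.png",cv2.resize(a,(800,497)))
    else: print("changed px on mat", [int(((abs(d-0)>0)&(abs(w[...,2]-w0[...,2])>0.01)&(w[...,0]>.38)&(w[...,0]<.75)&(w[...,1]>-.3)&(w[...,1]<.3)).sum())])
E
```

```text
[ 0.4562 -0.3403  0.2413] [ 0.7074  0.2123 -0.1133]
scene 0 pad [0.5673 0.2079 0.1446] tag z pct [0.1244 0.1434 0.1512] xmax 0.6462921810552062
scene 1 pad [ 0.5416 -0.0112  0.1444] tag z pct [0.1213 0.1355 0.1443] xmax 0.6273922016512097
scene 2 pad [ 0.5647 -0.1822  0.1443] tag z pct [0.1158 0.1179 0.1199] xmax 0.659273801578879
top 0 pad [0.5603 0.206  0.147 ] tag z pct [0.1257 0.1412 0.1533] xmax 0.6442737667158573
top 1 pad [ 0.5346 -0.013   0.1474] tag z pct [0.1237 0.1355 0.1464] xmax 0.6253412680942625
top 2 pad [ 0.5581 -0.1834  0.1469] tag z pct [0.115  0.1194 0.124 ] xmax 0.657797871917789
changed px on mat [2600]
```

View pics/f.png

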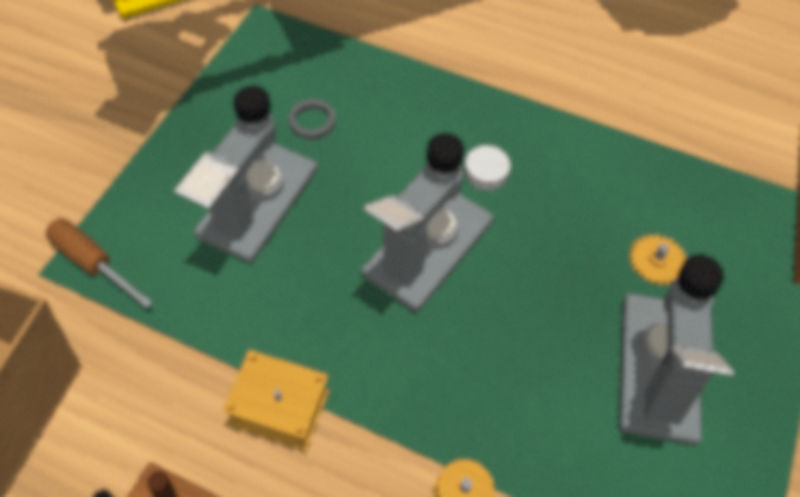

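The right press's tag, at (205,178) in the crop, lies level. The other two tags stand, all pads are up and the presses and parts look unmoved. Handing in.

```bash
python3 -c "
from workcell import *
print(finish_job())"
```

```text
the job is handed in; nothing more can be done
None
```

I pressed the three pads from left to right, found the right press to be the softest, and pushed its service tag down flat. I handed the job in at about 13.7 s.

| Press | Depth pressed | Push-back |
|---|---|---|
| Left | about 8 mm | about 8.5 N |
| Middle | about 8.4 mm | about 5 N |
| Right | about 8 mm | about 2.5 N |

**Tag:** the fingertips stopped at a height of about 119 mm while the force rose to 9 N, so the tag was hard on its stop. Afterwards both cameras put its face level at 118–119 mm, with its edge about 97 mm behind the pad's axis.

**Everything else:** the last pictures show the left and middle tags still standing and all three pads up. Pad positions agree with the first pictures to within about 2 mm, and the parts and tools look untouched.

**Weaker checks:**
- There were sideways forces of up to about 4 N while pressing. The individual readings are therefore rough, though the order of the springs is clear.
- The before-and-after height comparison over the mat area flagged 2600 pixels. I put these down to the arm and noise and did not break them down.

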